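# Set the leather splitter's thickness selector to red

### The job

On the leather splitter, push the metal tab of the black thickness selector round with your fingertips until its white pointer line points at the red dot; only push the tab, do not grip it. Then press the yellow set button fully down and let it come back up, leaving the selector on red. Leave the thread spool, the copper tin and the mallet where they are.

Things in the scene. Friction and masses are not known exactly. Their poses are not given: they have to be found in the camera images.
- splitter: Green cast bench machine, bolted down. Its bed is a flat plate 300 x 310 mm whose top is 70 mm above the table; a roller head (240 mm long, up to 115 mm above the table) runs along its +y edge, from 145 to 235 mm from the selector's axis. Origin: at table height, straight below the selector's axis; z up; -x is its front; the bed reaches from x -140 to +160 mm and y -160 to +150 mm.
- selector_axis (a point): Point on the selector's vertical turning axis, at the dial's top face, 88 mm above the table (70 mm bed + 18 mm dial). The selector is a black disc 152 mm across with a low steel hub in the middle, 34 mm across and 6 mm high. Axes as the splitter's.
- selector (a joint): Angle of the selector in rad, positive anticlockwise seen from above. At 0 the tab points to the splitter's -x (front); at angle a it points along (-cos a, -sin a) in the splitter's x, y axes. It starts near 0 (within 0.22), turns both ways to stops at -2.35 and +2.35, and stays where it is left: stiff with friction, about 2.5 N of push at the tab, no click stops and no spring.
- tab (a point): Centre of the tab: an upright aluminium fin on the dial, 50 mm from the axis. It runs radially from 30 to 70 mm from the axis, is 8 mm thick and stands 30 mm high above the dial's top (its top is 118 mm above the table); this point is 14 mm above the dial's top. x points to the axis, y across the fin's thickness, z up. A white line on its top and on the dial beyond it shows where it points.
- pointer (a point): Point that the selector points at: straight out beyond the tab, 96 mm from the axis, on the circle of the dots, at bed height.
- dot_red: Red dot, 18 mm across and 2 mm thick, fixed on the bed beside the dial, its centre 96 mm from the selector's axis. It is one of six dots (red, blue, white, green, brass, black) that stand at selector angles of -110, -75, -40, 40, 75 and 110 degrees; which colour stands where differs each time. Origin at its underside, on the bed.
- set_button (a joint): Travel of the yellow set button in m: 0 up, 0.006 fully down. A spring pushes it back up; fully down takes 5 N.
- set_button_top (a point): Centre of the top of the yellow set button, 30 mm across, that is pressed straight down. It stands in a black housing on the bed, 118 mm behind the selector's axis (splitter's +x).
- spool_mid (a point): Centre of the loose thread spool, 42 mm across and 55 mm high, blue thread with wooden ends, standing on the bed's front right corner. Not to be disturbed.
- tin_mid (a point): Centre of the loose copper tin with a white lid, 40 mm across and 45 mm high, standing on the bed's rear right corner. Not to be disturbed.
- mallet_head (a point): Centre of the head (48 mm across, 75 mm long) of the loose wooden mallet that lies on the table to the right of the splitter, its handle 190 mm long towards -x of it. Not to be disturbed.

How it is judged:
By the outcome, as a careful person would: the job done as asked, in the order asked, and still so for the second after the job is handed in, with the robot touching nothing.
It also fails if it takes over 54 s, if anything falls off the work surface, if the arm or the gripper's body presses on something with over 40 N, if the wrist force passes 120 N, or if a joint passes its speed limit or range.

### The arm

A 6-joint arm with a two-finger parallel gripper is mounted at the origin on the work surface. World frame = base frame: x ahead of the robot, y to its left, z up, the work surface at z = 0. Lengths are in m, angles in rad, forces in N, time in s.
With the tool pointing down it reaches from about 0.275 to 0.825 m from the base axis. Payload 4.9 kg.
Tool frame: the origin (TCP) lies between the finger pads; the fingertips stand 22 mm ahead of it and the grasp point (between the pads) lies 3 mm ahead of it; z points along the fingers, x is the direction in which the jaws open and shut, and the axes are right-handed (so a half turn about z gives the same grasp; the last joint's range is limited). The gripper opens to 85 mm and grips with 20 to 120 N. Pads are 22 mm wide; open, the fingers measure 114 mm over their backs; the gripper's body (76 mm by 85 mm) begins 54 mm behind the grasp point. The pads swing forward as they close: fully open they stand 13 mm farther back than shut.
Start: joints at [1.05, 0.326, -0.193, 1.052, 0, 1.437], TCP at [0.207, 0.509, 0.253] pointing down, gripper open.
Joint ranges: [-2.65, 2.65], [-0.97, 1.79], [-1.3, 1.35], [-1.93, 2.1], [-1.47, 1.37], [-3.14, 3.14]. Speed limits (rad/s): [2.57, 2.57, 3.14, 3.14, 3.14, 3.14].

### API

Orientations are given as a 3x3 rotation matrix whose columns are the frame's x, y, z axes.
In Python, from station import env, cams gives the robot as it stands. The module is installed in compiled form; this text tells all that it offers.
- The arm moves only by the tool jog_arm, never from a script. Its argument "steps" is a list of rows, each a list of 5 numbers: the shift along the tool's x, y, z in m, then the turn about the tool's z in rad, then the opening, from 0 (shut) to 1 (fully open). In form: [[dx, dy, dz, spin, grip], ...]. A call has exactly 8 rows; each row is the pose to reach, as a shift and turn from the pose commanded when the call began, along the tool's axes at that moment; what a row does not reach only later rows make up. A row lasts 1/8 s, in which the tool goes at most 62.5 mm and 10.7 degrees, less where a joint would pass 70% of its speed; a pose out of reach is approached as far as the arm can. A call with a gripper value outside its range is refused whole. The fingers move at their own pace and stop on an object; "force" is the grip in N (left out, the last holds). Time passes only in rows, so rows that repeat a pose let the fingers close, or fill a call up. It gives the time, the measured TCP pose, the force and the opening at its end, in the units of the state.
- env.state(): the state, without advancing time (a new reading comes with each control period).
- cams.read_camera(name): name is "scene" or "top" or "wrist"; returns the picture (480x640x3 uint8, red, green, blue); there is no depth.
- cams.camera_info(name): a dict with "fx", "fy", "cx", "cy" (pixels), "extrinsics" (4x4, takes a point from world to camera coordinates). Camera axes: x right, y down, z forward; pixel columns grow to the right and rows downward; lengths in m; the calibration is good to about 2 mm. A picture is of the moment at which its call begins: read the wrist's pose just before it. camera_info takes no time and is no camera call; for the wrist camera it gives the pose at the moment of the call.
- env.close_job(): hands the job in, once; it reports no verdict.
Trained networks look in the newest picture that a camera, given by its name, has taken for a name from the list of things; names that differ only in an ending like _2 or _b are one class to them, and where a whole thing is asked for, a point or a joint stands for the part that bears it (a point fixed in the world has none). Each returns a list of dicts, best first, with "conf" (0 to 1); they miss things now and then, are a little off and sometimes report something else, mostly with a low value. They report only what shows in the picture. A call takes as long as a camera call.
- cams.search_frame(camera, target): "centre" ([x, y, z] in m, in world coordinates, good to about 4 mm: the middle of the surface that is visible of it).
- cams.pinpoint(camera, target): "centre" ([x, y, z] in m, in world coordinates, good to about 4 mm: a listed point, or the origin of a listed thing).
The state is a dict: "time_s": time; "q": joint angles; "qd": joint speeds; "joint_efforts": joint torques, N m; "tcp_pos": TCP position; "eef_rot": TCP orientation; "ft_force": force on the tool from outside, world axes, zero at the start; "torque": the same for the moment, N m; "finger_gap": opening from 0.0 (shut) to 1.0 (fully open).
Only numpy, scipy, OpenCV 4.12 (cv2) and the standard library are available. Lean on these libraries where they do the work, as an engineer would, in place of code of your own. Each camera call takes 0.05 s, during which the arm holds its last target. There are 200 camera calls.

## Working session

There is one attempt and no reset: what is moved stays moved. The work goes in short steps, Python scripts to look and compute and a tool call to move; the robot and the scene stay as the last step left them, time stands still between calls to the robot, and variables do not carry over. Pictures are saved under pics/ and viewed, about 8 in all and at most 12, crops included, and the job is handed in when it is done.

Besides the shell and the picture viewer there is one more tool, called after "Request:" by a JSON object that holds its "method" and its "body", one argument or row to a line. jog_arm: Moves the arm, as the interface text tells. Its arguments: {"type":"object","properties":{"steps":{"type":"array","items":{"type":"array","items":{"type":"number"}}},"force":{"type":"number"}},"required":["steps"]}

```bash
mkdir -p pics; python3 - <<'E'
from station import env, cams
import cv2, numpy as np
s=env.state(); print(s['time_s'],s['tcp_pos'],np.round(s['eef_rot'],3).tolist(),s['finger_gap'])
for c in ("top","scene"):
    im=cams.read_camera(c); cv2.imwrite(f"pics/{c}0.png",im[:,:,::-1])
    for n in ("selector_axis","tab","pointer","dot_red","set_button_top","spool_mid","tin_mid","mallet_head","splitter"):
        r=cams.pinpoint(c,n); print(c,n,[(np.round(d['centre'],4).tolist(),round(d['conf'],2)) for d in r[:2]])
E
```

```text
0.0 [0.20719416 0.50888136 0.25249862] [[0.377, 0.926, -0.001], [0.926, -0.377, -0.002], [-0.002, -0.0, -1.0]] 1.0005176495540067
top selector_axis [([0.5117, 0.0412, 0.0875], 0.63)]
top tab [([0.4592, 0.0347, 0.0993], 0.69), ([0.6317, 0.0614, 0.091], 0.24)]
top pointer []
top dot_red [([0.5568, -0.0435, 0.0697], 0.7), ([0.5121, 0.0431, 0.0877], 0.69)]
top set_button_top [([0.6289, 0.0586, 0.0919], 0.89), ([0.5135, 0.0426, 0.0889], 0.74)]
top spool_mid [([0.4261, -0.1046, 0.1006], 0.56)]
top tin_mid [([0.4612, 0.036, 0.0989], 0.72), ([0.6648, -0.0534, 0.0948], 0.6)]
top mallet_head []
top splitter [([0.5167, 0.0452, -0.0003], 0.84)]
scene selector_axis [([0.5116, 0.0419, 0.0869], 0.69)]
scene tab [([0.4623, 0.0316, 0.1058], 0.91), ([0.5131, 0.0394, -0.0004], 0.72)]
scene pointer [([0.415, 0.0283, 0.0721], 0.88)]
scene dot_red [([0.5605, -0.0429, 0.0696], 0.49)]
scene set_button_top [([0.6262, 0.0613, 0.0866], 0.66)]
scene spool_mid [([0.4244, -0.1073, 0.0933], 0.65)]
scene tin_mid [([0.6644, -0.0526, 0.0938], 0.97)]
scene mallet_head [([0.5741, -0.2318, 0.022], 0.82)]
scene splitter [([0.5111, 0.0402, -0.0021], 0.67)]
```

View pics/top0.png

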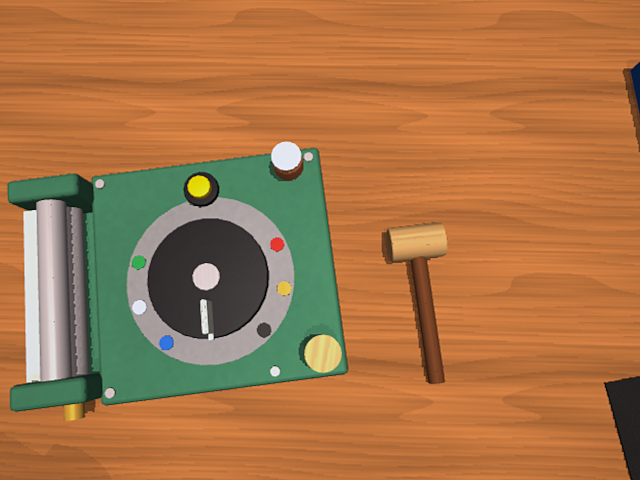

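View pics/scene0.png

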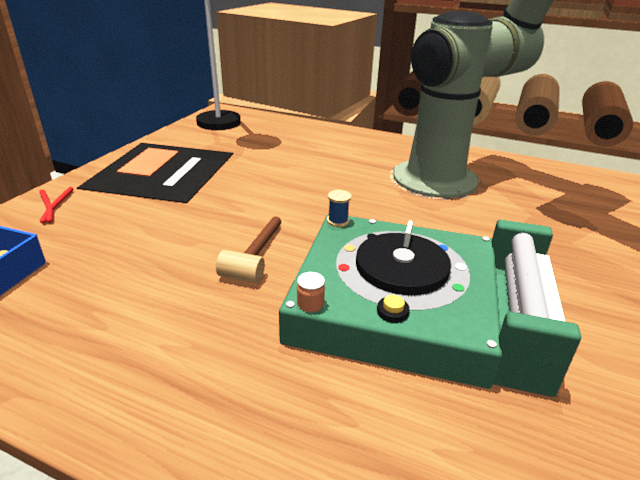

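The red dot is at (277,244) in the top view and the tab at (206,318), pointing to the front (image down). The dial centre is at about (206,277). Red lies at the right rear, so it should be at +110°, which means pushing anticlockwise. Next I refine the geometry from the dots and write a helper that plans waypoints.

```bash
cat > h.py <<'E'
from station import env, cams
import cv2, numpy as np
def ray(c,uv,z):
    i=cams.camera_info(c); E=np.array(i['extrinsics']); R,t=E[:3,:3],E[:3,3]
    d=R.T@np.array([(uv[0]-i['cx'])/i['fx'],(uv[1]-i['cy'])/i['fy'],1]); o=-R.T@t
    return o+d*(z-o[2])/d[2]
def rows(wps,s=None):
    "world waypoints (x,y,z,deg of tool x) -> tool-frame shifts from the pose now"
    s=s or env.state(); R=np.array(s['eef_rot']); p=np.array(s['tcp_pos'])
    a0=np.arctan2(R[1,0],R[0,0])
    for x,y,z,d in wps:
        sp=-(np.radians(d)-a0); sp=(sp+np.pi)%(2*np.pi)-np.pi
        print(np.round(np.r_[R.T@(np.array([x,y,z])-p),sp],4).tolist())
E
python3 - <<'E'
from h import *
from scipy.optimize import least_squares
im=cv2.imread('pics/top0.png'); hsv=cv2.cvtColor(im,cv2.COLOR_BGR2HSV)
seed=dict(red=(277,244,110),brass=(284,289,75),black=(264,330,40),blue=(167,343,-40),white=(139,307,-75),green=(139,262,-110))
P=[];A=[]
for n,(u,v,a) in seed.items():
    w=im[v-11:v+12,u-11:u+12].astype(int); bg=np.array([155,155,155])
    m=(np.abs(w-np.median(w.reshape(-1,3),axis=0)).sum(2)>90)
    l,L,st,ce=cv2.connectedComponentsWithStats(m.astype(np.uint8)); k=L[11,11]
    uv=ce[k]+[u-11,v-11]; p=ray('top',uv,.072); P.append(p[:2]);A.append(a); print(n,k,st[k],uv.round(1),p.round(4))
P=np.array(P);A=np.radians(A)
f=lambda q:(np.c_[q[0]-.096*np.cos(A+q[2]),q[1]-.096*np.sin(A+q[2])]-P).ravel()
r=least_squares(f,[.512,.042,.15],loss='soft_l1',f_scale=.002); print(r.x,np.degrees(r.x[2]),(f(r.x)*1e3).round(1))
c=r.x[:2]
# white line on dial, beyond fin
for uv,z in (((206,304),.118),((209,330),.118),((211,337),.088)):
    p=ray('top',uv,z)[:2]-c; print(np.hypot(*p),np.degrees(np.arctan2(p[1],p[0]))%360)
E
```

```text
red 2 [  4   4  15  15 162] [276.6 243.9] [ 0.5581 -0.0415  0.072 ]
brass 2 [  3   3  15  15 157] [283.7 287.9] [ 0.5013 -0.0527  0.072 ]
black 1 [  4   3  15  16 177] [263.6 329.7] [ 0.4485 -0.0295  0.072 ]
blue 2 [  3   3  15  15 179] [166.2 342.3] [0.4301 0.0922 0.072 ]
white 3 [  4   4  15  15 166] [138.8 306.8] [0.4733 0.1308 0.072 ]
green 2 [  4   5  14  14 154] [138.4 262.1] [0.5305 0.1366 0.072 ]
[0.51191796 0.04262758 0.15231047] 8.726747123092006 [-0.  -0.1  0.1 -0.1  0.1 -0.  -0.2  0.3 -0.  -0.3  0.2  0.2]
0.03651881344598283 193.6446760204485
0.06700597326442481 192.176816632873
0.07450465684750002 187.78794980726457
```

```bash
python3 - <<'E'
from h import *
rows([(.4557,.0733,.20,10),(.4557,.0733,.118,10)])
E
```

```text
[-0.3102, 0.3944, 0.0533, 1.0094]
[-0.3102, 0.3944, 0.1353, 1.0094]
```

Request:
{"method": "jog_arm", "body": {
  "steps": [
    [-0.038,0.048,0,0.13,0],
    [-0.076,0.096,0,0.26,0],
    [-0.114,0.145,0.005,0.4,0],
    [-0.152,0.193,0.01,0.53,0],
    [-0.19,0.241,0.02,0.66,0],
    [-0.228,0.29,0.03,0.8,0],
    [-0.27,0.343,0.04,0.9,0],
    [-0.31,0.394,0.053,1.01,0]
  ],
  "force": 40
}}

```text
time_s: 2.0
tcp_pos: [0.4518, 0.0801, 0.2023]
eef_rot: [[0.986, 0.169, 0.002], [0.169, -0.986, 0.0], [0.002, -0.0, -1.0]]
ft_force: [0.5, 1.4, -0.2]
finger_gap: 0.002
```

```bash
python3 - <<'E'
from h import *
s=env.state(); print(s['time_s'],s['tcp_pos'],s['finger_gap'],s['q'],s['ft_force'])
rows([(.4557,.0733,.20,10),(.4557,.0733,.118,10)])
im=cams.read_camera('wrist'); cv2.imwrite('pics/w1.png',im[:,:,::-1])
im=cams.read_camera('top'); cv2.imwrite('pics/t1.png',im[:,:,::-1])
E
```

```text
2.0 [0.45182853 0.08009979 0.20234556] 0.0020255522888478357 [ 1.42005324e-02  2.02772021e-01 -5.00683098e-01  8.65714719e-01
  2.68908228e-04  1.41477392e+00] [ 0.46271911  1.35784838 -0.16973911]
[0.0027, 0.0074, 0.0023, -0.0043]
[0.0025, 0.0074, 0.0843, -0.0043]
```

View pics/w1.png

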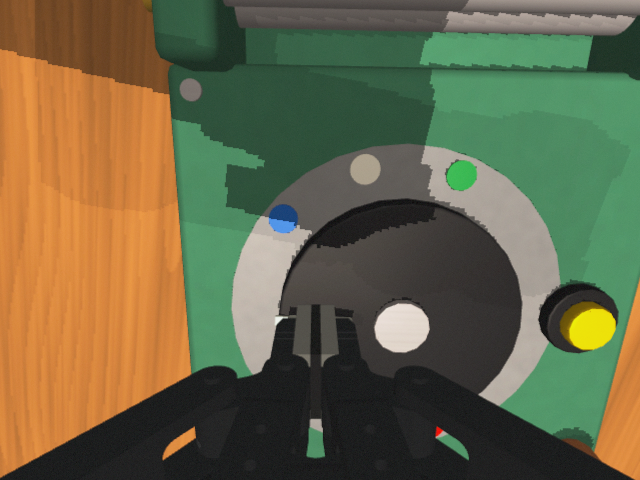

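The wrist view shows the shut fingers at (315,330), with the tab hidden behind them. Its white line end shows at (280,318), and there is clear dial below the fingers. Next I descend beside the tab.

Request:
{"method": "jog_arm", "body": {
  "steps": [
    [0,0,0,0,0],
    [0,0,0.01,0,0],
    [0,0,0.025,0,0],
    [0,0,0.04,0,0],
    [0,0,0.055,0,0],
    [0,0,0.07,0,0],
    [0,0,0.082,0,0],
    [0,0,0.082,0,0]
  ]
}}

```text
time_s: 3.1
tcp_pos: [0.4495, 0.0828, 0.1193]
eef_rot: [[0.985, 0.175, -0.002], [0.175, -0.985, -0.0], [-0.002, -0.0, -1.0]]
ft_force: [0.1, 0.4, 1.0]
finger_gap: -0.002
```

```bash
python3 - <<'E'
from h import *
s=env.state(); print(s['time_s'],s['tcp_pos'],s['ft_force'])
c=np.array([.5119,.0426])
def W(th,d,r=.05):
    a=np.radians(th);u=np.array([np.cos(a),np.sin(a)]);t=np.array([-u[1],u[0]]);p=c+r*u-d*t
    return (*p,.118,th-180)
rows([W(190,d) for d in (.035,.03,.025,.02,.017,.015,.012)])
E
```

```text
3.1 [0.44954354 0.08283425 0.11934499] [0.11102582 0.36381665 0.9730248 ]
[0.0044, 0.0155, 0.0013, 0.0013]
[0.0044, 0.0205, 0.0013, 0.0013]
[0.0044, 0.0255, 0.0013, 0.0013]
[0.0044, 0.0305, 0.0013, 0.0013]
[0.0044, 0.0335, 0.0013, 0.0013]
[0.0044, 0.0355, 0.0013, 0.0013]
[0.0044, 0.0385, 0.0013, 0.0013]
```

Request:
{"method": "jog_arm", "body": {
  "steps": [
    [0.004,0.006,0.001,0,0],
    [0.004,0.012,0.001,0,0],
    [0.004,0.018,0.001,0,0],
    [0.004,0.024,0.001,0,0],
    [0.004,0.028,0.001,0,0],
    [0.004,0.031,0.001,0,0],
    [0.004,0.033,0.001,0,0],
    [0.004,0.033,0.001,0,0]
  ]
}}

```text
time_s: 4.1
tcp_pos: [0.4601, 0.0503, 0.1192]
eef_rot: [[0.985, 0.173, -0.0], [0.173, -0.985, 0.0], [-0.0, -0.0, -1.0]]
ft_force: [0.1, 1.1, 0.7]
finger_gap: -0.001
```

```bash
cat >> h.py <<'E'
c=np.array([.5119,.0426])
def W(th,d,r=.05,z=.118):
    a=np.radians(th);u=np.array([np.cos(a),np.sin(a)]);t=np.array([-u[1],u[0]]);p=c+r*u-d*t
    return (*p,z,th-180)
E
python3 - <<'E'
from h import *
s=env.state(); print(s['time_s'],s['tcp_pos'],s['ft_force'])
im=cams.read_camera('top'); cv2.imwrite('pics/t2.png',cv2.resize(im[220:380,100:320,::-1],None,fx=3.5,fy=3.5))
rows([W(t,.015) for t in (190,194,198,202,206,210,214,218,222)])
E
```

```text
4.1 [0.46013388 0.0503182  0.11915094] [0.1318309  1.0866018  0.72372941]
[-0.0004, 0.0016, 0.0011, -0.0003]
[-0.0013, 0.0051, 0.0011, -0.0701]
[-0.002, 0.0087, 0.0011, -0.1399]
[-0.0024, 0.0123, 0.0011, -0.2098]
[-0.0026, 0.016, 0.0011, -0.2796]
[-0.0025, 0.0196, 0.0011, -0.3494]
[-0.0021, 0.0232, 0.0011, -0.4192]
[-0.0015, 0.0268, 0.0011, -0.489]
[-0.0007, 0.0304, 0.0011, -0.5588]
```

View pics/t2.png

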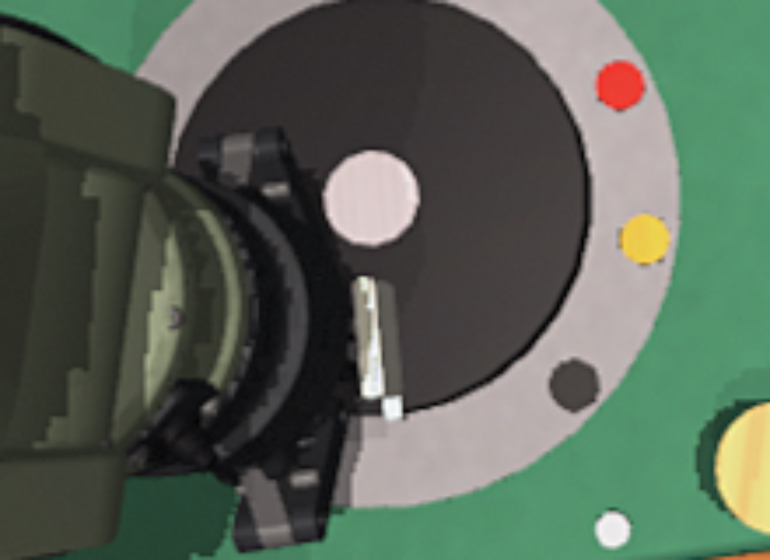

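The tab shows beside the gripper, with its white line end at crop (392,405) and the red dot at (620,85). I now push along the arc.

Request:
{"method": "jog_arm", "body": {
  "steps": [
    [-0.001,0.005,0.001,-0.07,0],
    [-0.002,0.009,0.001,-0.14,0],
    [-0.0025,0.0125,0.001,-0.21,0],
    [-0.0025,0.016,0.001,-0.28,0],
    [-0.0025,0.0195,0.001,-0.35,0],
    [-0.002,0.023,0.001,-0.42,0],
    [-0.0015,0.027,0.001,-0.49,0],
    [-0.0005,0.0305,0.001,-0.56,0]
  ]
}}

```text
time_s: 5.15
tcp_pos: [0.4648, 0.0206, 0.1181]
eef_rot: [[0.74, 0.672, -0.0], [0.672, -0.74, 0.001], [0.001, -0.001, -1.0]]
ft_force: [-2.3, 2.6, 0.7]
finger_gap: 0.002
```

```bash
python3 - <<'E'
from h import *
s=env.state(); print(s['time_s'],s['tcp_pos'],s['ft_force'],s['torque'])
im=cams.read_camera('top'); cv2.imwrite('pics/t3.png',cv2.resize(im[220:380,100:320,::-1],None,fx=3.5,fy=3.5))
rows([W(t,.015) for t in (222,227,232,237,242,247,252,257,262)])
E
```

```text
5.15 [0.46484955 0.02064475 0.11808706] [-2.28735897  2.57864974  0.70993477] [0.61695792 0.18782159 0.03355661]
[-0.0003, -0.0003, 0.0001, 0.005]
[-0.0014, 0.0041, 0.0001, -0.0822]
[-0.0022, 0.0086, 0.0001, -0.1695]
[-0.0025, 0.0131, 0.0001, -0.2568]
[-0.0025, 0.0177, 0.0001, -0.344]
[-0.002, 0.0222, 0.0001, -0.4313]
[-0.0012, 0.0267, 0.0001, -0.5186]
[0.0, 0.0311, 0.0001, -0.6058]
[0.0016, 0.0353, 0.0001, -0.6931]
```

View pics/t3.png

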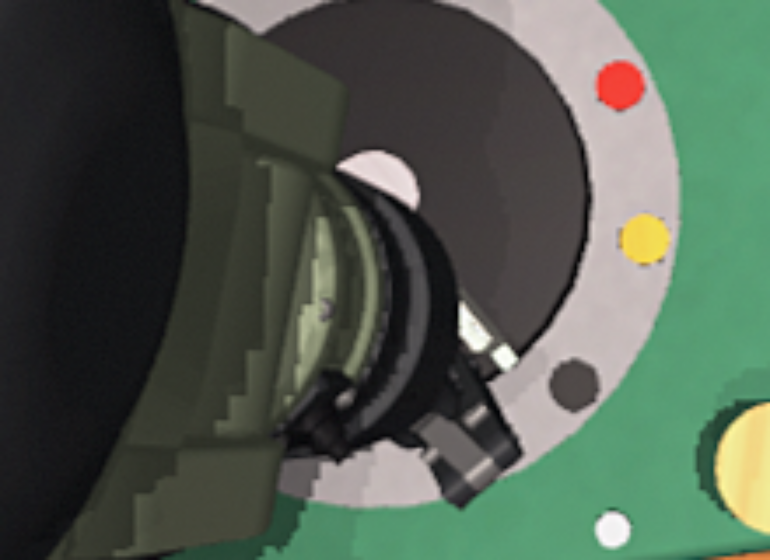

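The tab is moving: its line end is now at crop (508,357), with about 3.4 N of push. I continue along the arc.

Request:
{"method": "jog_arm", "body": {
  "steps": [
    [-0.0015,0.004,0,-0.08,0],
    [-0.002,0.0085,0,-0.17,0],
    [-0.0025,0.013,0,-0.255,0],
    [-0.0025,0.0175,0,-0.345,0],
    [-0.002,0.022,0,-0.43,0],
    [-0.001,0.0265,0,-0.52,0],
    [0,0.031,0,-0.605,0],
    [0.0015,0.0355,0,-0.695,0]
  ]
}}

```text
time_s: 6.2
tcp_pos: [0.4891, -0.0049, 0.1178]
eef_rot: [[0.139, 0.99, -0.002], [0.99, -0.139, 0.0], [0.0, -0.002, -1.0]]
ft_force: [-1.5, 1.9, 1.7]
finger_gap: 0.001
```

```bash
python3 - <<'E'
from h import *
for uv in ((112/1,335.7),(100+508/3.5,220+357/3.5)):
    p=ray('top',uv,.088)[:2]-c; print(np.hypot(*p),np.degrees(np.arctan2(p[1],p[0]))%360)
s=env.state(); print(s['time_s'],s['tcp_pos'],s['ft_force'],s['torque'])
im=cams.read_camera('top'); cv2.imwrite('pics/t4.png',cv2.resize(im[220:380,100:320,::-1],None,fx=3.5,fy=3.5))
rows([W(t,.015) for t in (262,266,270,274,278,282,286,289,292)])
E
```

```text
0.13494921868913343 123.86173319006235
0.07480686614289907 222.9698646774139
6.2 [ 0.48907331 -0.00492957  0.11782246] [-1.45413621  1.94675689  1.7118416 ] [0.41441137 0.42218343 0.02289009]
[0.0005, 0.0002, -0.0001, 0.0017]
[-0.0004, 0.0038, -0.0001, -0.0681]
[-0.0011, 0.0073, -0.0001, -0.1379]
[-0.0015, 0.011, -0.0001, -0.2077]
[-0.0017, 0.0146, -0.0001, -0.2775]
[-0.0016, 0.0182, -0.0002, -0.3474]
[-0.0013, 0.0219, -0.0002, -0.4172]
[-0.0009, 0.0246, -0.0002, -0.4695]
[-0.0003, 0.0272, -0.0002, -0.5219]
```

View pics/t4.png

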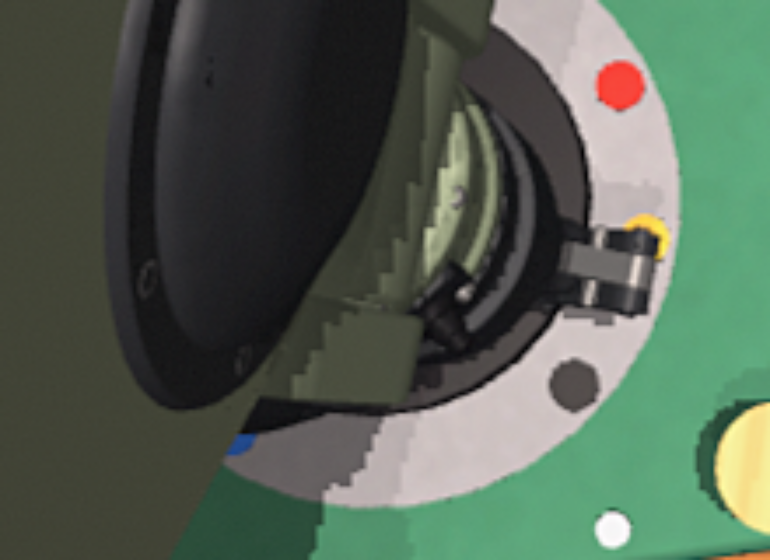

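The tab is now hidden under the gripper. The line's angle at the last look (223.0°) matched the commanded 222°. I'll push to 292°, back off and measure.

Request:
{"method": "jog_arm", "body": {
  "steps": [
    [-0.0005,0.004,0,-0.07,0],
    [-0.001,0.0075,0,-0.14,0],
    [-0.0015,0.011,0,-0.21,0],
    [-0.0015,0.0145,0,-0.28,0],
    [-0.0015,0.018,0,-0.35,0],
    [-0.0015,0.022,0,-0.42,0],
    [-0.001,0.0245,0,-0.47,0],
    [-0.0005,0.027,0,-0.52,0]
  ]
}}

```text
time_s: 7.25
tcp_pos: [0.5158, -0.01, 0.1178]
eef_rot: [[-0.369, 0.93, -0.002], [0.93, 0.369, -0.002], [-0.001, -0.002, -1.0]]
ft_force: [-0.9, -0.8, 0.1]
finger_gap: -0.003
```

```bash
python3 - <<'E'
from h import *
s=env.state(); print(s['time_s'],s['tcp_pos'],s['ft_force'],s['torque'])
for n in ('scene','wrist','top'):
    im=cams.read_camera(n); cv2.imwrite(f'pics/{n}5.png',im[:,:,::-1])
    for k in ('pointer','tab'):
        for d in cams.pinpoint(n,k)[:2]:
            p=np.array(d['centre'][:2])-c; print(n,k,round(d['conf'],2),np.hypot(*p).round(4),np.degrees(np.arctan2(p[1],p[0])).round(1)%360)
a=cv2.imread('pics/scene5.png')[190:350,300:520]; b=cv2.imread('pics/wrist5.png')
cv2.imwrite('pics/m5.png',np.vstack([cv2.resize(a,(412,300)),cv2.resize(b,(412,300))]))
rows([W(t,.015) for t in (292,293,294,295,296,297,298,299,300)])
E
```

```text
7.25 [ 0.51578808 -0.01002543  0.11780885] [-0.86391048 -0.80032951  0.06303287] [-0.1176531   0.41600921  0.03095124]
scene pointer 0.59 0.0922 289.3
scene tab 0.86 0.0489 289.5
[0.0002, 0.0005, -0.0, -0.0064]
[-0.0001, 0.0014, -0.0, -0.0239]
[-0.0003, 0.0023, -0.0, -0.0414]
[-0.0005, 0.0032, -0.0, -0.0588]
[-0.0007, 0.0041, -0.0, -0.0763]
[-0.0009, 0.005, -0.0, -0.0937]
[-0.0011, 0.0059, -0.0, -0.1112]
[-0.0012, 0.0068, -0.0, -0.1286]
[-0.0014, 0.0077, -0.0, -0.1461]
```

View pics/m5.png

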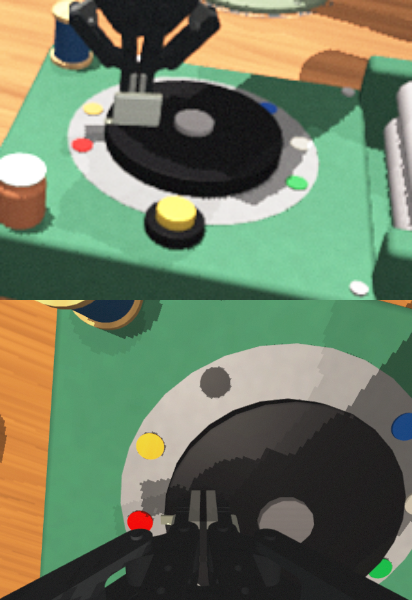

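The scene view shows the fin beside the fingers pointing just short of red; the nets put it at about 289.4°, with the target at 298.7°. I push to about 297°, then back off to measure.

Request:
{"method": "jog_arm", "body": {
  "steps": [
    [0,0.001,0,-0.02,0],
    [-0.0005,0.002,0,-0.04,0],
    [-0.0005,0.003,0,-0.06,0],
    [-0.0005,0.004,0,-0.075,0],
    [-0.001,0.005,0,-0.09,0],
    [-0.001,0.005,0,-0.09,0],
    [-0.001,-0.01,0,-0.09,0],
    [-0.001,-0.025,0,-0.09,0]
  ]
}}

```text
time_s: 8.7
tcp_pos: [0.4933, -0.0199, 0.1184]
eef_rot: [[-0.452, 0.892, 0.001], [0.892, 0.452, 0.0], [-0.0, 0.001, -1.0]]
ft_force: [0.2, 0.7, 0.2]
finger_gap: 0.003
```

Request:
{"method": "jog_arm", "body": {
  "steps": [
    [0,0,-0.03,0,0],
    [0,0,-0.06,0,0],
    [0,-0.04,-0.1,0,0],
    [0,-0.08,-0.12,0,0],
    [0,-0.12,-0.12,0,0],
    [0,-0.16,-0.12,0,0],
    [0,-0.2,-0.12,0,0],
    [0,-0.2,-0.12,0,0]
  ]
}}

```text
time_s: 9.7
tcp_pos: [0.3129, -0.1102, 0.2381]
eef_rot: [[-0.448, 0.894, 0.0], [0.894, 0.448, 0.0], [-0.0, 0.0, -1.0]]
ft_force: [0.0, 0.1, -0.2]
finger_gap: 0.001
```

```bash
python3 - <<'E'
from h import *
s=env.state(); print(s['time_s'],s['tcp_pos'],s['ft_force'])
im=cams.read_camera('top'); cv2.imwrite('pics/t6.png',cv2.resize(im[220:350,160:320,::-1],None,fx=4.5,fy=4.5))
cv2.imwrite('pics/top6.png',im[:,:,::-1])
for n in ('top','scene'):
    if n=='scene': cv2.imwrite('pics/scene6.png',cams.read_camera(n)[:,:,::-1])
    for k in ('pointer','tab'):
        for d in cams.pinpoint(n,k)[:2]:
            p=np.array(d['centre'][:2])-c; print(n,k,round(d['conf'],2),np.hypot(*p).round(4),np.degrees(np.arctan2(p[1],p[0])).round(1)%360)
E
```

```text
9.7 [ 0.31294466 -0.11021741  0.23809772] [ 0.0357277   0.11470739 -0.18147747]
top pointer 0.72 0.0984 298.9
top tab 0.67 0.0468 296.9
scene pointer 0.56 0.0963 296.8
scene tab 0.96 0.0502 293.7
```

View pics/t6.png

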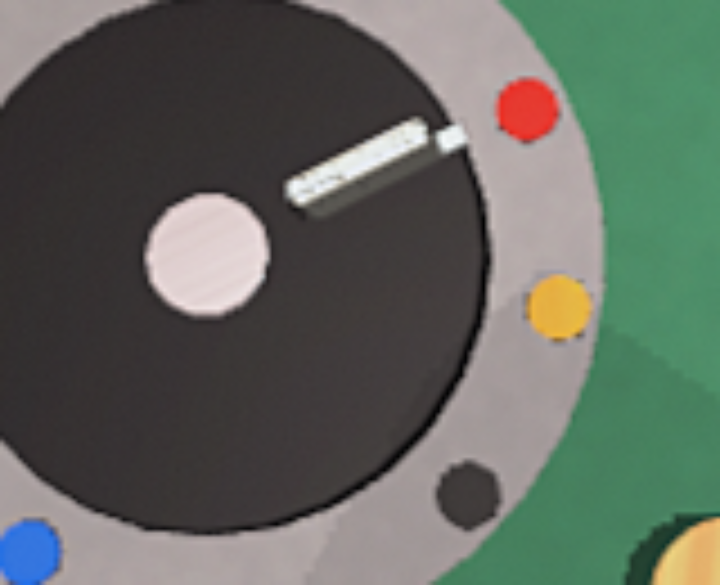

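The white line end is at crop (453,138) and the red dot at (527,110), so the pointer looks close to red or just short of it. I measure it with a centroid.

```bash
cat >> h.py <<'E'
def ptr(im,u,v):
    "angle of the white patch near (u,v), image BGR"
    w=im[v-6:v+7,u-6:u+7].min(2).astype(float); 
    _,L,st,ce=cv2.connectedComponentsWithStats((w>185).astype(np.uint8)); k=L[6,6]
    uv=ce[k]+[u-6,v-6]; p=ray('top',uv,.088)[:2]-c
    return uv,st[k],np.hypot(*p),np.degrees(np.arctan2(p[1],p[0]))%360
E
python3 - <<'E'
from h import *
im=cv2.imread('pics/top6.png'); print(im[244:257,255:267].min(2)); print(ptr(im,260,250))
g=im.min(2); w=(g[262:292,192:222]>150).astype(np.uint8); n,L,st,ce=cv2.connectedComponentsWithStats(w); k=L[15,15]
print(ce[k]+[192,262],ray('top',ce[k]+[192,262],.094)-np.r_[c,0])
# fin side: top line ends
for uv in ((160+298/4.5,220+192/4.5),(160+418/4.5,220+130/4.5)):
    p=ray('top',uv,.118)[:2]; print(p-c,np.degrees(np.arctan2(*(p-c)[::-1]))%360)
print(ptr(cv2.imread('pics/top0.png'),210,337))
E
```

```text
[[ 57  51  31  70 140 171 173 172 170 171 171 168]
 [ 56  57  46  27 113 173 175 172 172 171 171 168]
 [ 47  55  55  34  68 145 172 159 164 171 170 170]
 [ 37  50  50  38  12 101 178 176 161 173 172 170]
 [ 37  38  33  71 167 225 232 208 156 173 171 170]
 [ 42  75 176 230 235 239 236 224 173 162 173 171]
 [ 96 102 207 246 235 232 234 236 211 159 171 172]
 [ 82  76 187 245 235 235 243 233 189 175 174 172]
 [ 71  67 138 225 250 236 184 129  89 145 177 172]
 [ 74  73 103 171 184 125  78  33  34 134 181 172]
 [ 78  76  83  95  79  39  48  36  16 128 187 174]
 [ 79  75  65  55  51  55  58  52  15  76 152 178]
 [ 67  61  57  55  56  58  59  56  32  47 129 173]]
(array([260.  , 250.08]), array([ 3,  4,  7,  5, 25], dtype=int32), np.float64(0.07396916355035547), np.float64(298.27893634065083))
[205.70106762 276.16014235] [-4.72010375e-05 -8.28840018e-05  9.40000000e-02]
[ 0.01411089 -0.02961336] 295.4779998410752
[ 0.03146872 -0.06077308] 297.3754289603179
(array([210.34615385, 336.73076923]), array([ 4,  3,  5,  7, 26], dtype=int32), np.float64(0.07407557947764869), np.float64(187.16934575724585))
```

The pointer is at 298.3° and red at 298.7°, a 0.8 mm error at the dot. The hub centroid agrees with the fitted axis within 0.1 mm. Now the button.

```bash
python3 - <<'E'
from h import *
im=cv2.imread('pics/top6.png'); hsv=cv2.cvtColor(im,cv2.COLOR_BGR2HSV)[170:205,180:220]
m=cv2.inRange(hsv,(22,150,120),(35,255,255)); M=cv2.moments(m,True); uv=(M['m10']/M['m00']+180,M['m01']/M['m00']+170)
for z in (.088,.092,.096,.1): print(uv,ray('top',uv,z).round(4), 2*np.sqrt(M['m00']/np.pi))
print(c+.118*np.array([np.cos(.1523),np.sin(.1523)]))
rows([(.6285,.0605,.238,90),(.6285,.0605,.14,90)]); print(env.state()['q'])
E
```

```text
(198.40151515151516, 185.8510101010101) [0.6295 0.0613 0.088 ] 22.45446191105733
(198.40151515151516, 185.8510101010101) [0.6283 0.0602 0.092 ] 22.45446191105733
(198.40151515151516, 185.8510101010101) [0.6271 0.0591 0.096 ] 22.45446191105733
(198.40151515151516, 185.8510101010101) [0.626 0.058 0.1  ] 22.45446191105733
[0.62853412 0.06050201]
[0.0105, 0.3558, 0.0003, 0.4695]
[0.0105, 0.3558, 0.0983, 0.4695]
[-5.56553376e-01 -7.19219633e-02 -7.00550725e-01  9.41835672e-01
  1.98254803e-04 -1.02603025e+00]
```

The button's centre from the geometry and from the picture agree, with its top at about z = 0.091.

Request:
{"method": "jog_arm", "body": {
  "steps": [
    [0.001,0.045,0,0.06,0],
    [0.003,0.095,0,0.12,0],
    [0.004,0.145,0,0.18,0],
    [0.005,0.195,0,0.24,0],
    [0.007,0.245,0,0.3,0],
    [0.009,0.295,0,0.37,0],
    [0.01,0.34,0,0.43,0],
    [0.0105,0.356,0,0.47,0]
  ]
}}

```text
time_s: 11.0
tcp_pos: [0.6304, 0.0625, 0.2367]
eef_rot: [[0.0, 1.0, -0.0], [1.0, -0.0, 0.0], [0.0, -0.0, -1.0]]
ft_force: [-0.7, 0.2, -0.2]
finger_gap: 0.001
```

Request:
{"method": "jog_arm", "body": {
  "steps": [
    [0,0,0,0,0],
    [0,0,0.02,0,0],
    [0,0,0.04,0,0],
    [0,0,0.06,0,0],
    [0,0,0.08,0,0],
    [0,0,0.1,0,0],
    [0,0,0.108,0,0],
    [0,0,0.108,0,0]
  ]
}}

```text
time_s: 12.0
tcp_pos: [0.6276, 0.06, 0.1299]
eef_rot: [[0.002, 1.0, -0.001], [1.0, -0.002, -0.0], [-0.0, -0.001, -1.0]]
ft_force: [0.1, 0.5, -0.5]
finger_gap: 0.001
```

```bash
python3 - <<'E'
from h import *
s=env.state(); print(s['time_s'],s['tcp_pos'],s['ft_force'])
rows([(.6285,.0605,z,90) for z in (.118,.112,.108,.105)])
E
```

```text
12.0 [0.62758563 0.05995191 0.12986645] [ 0.0671169   0.54933107 -0.5130581 ]
[0.0005, 0.0009, 0.0119, -0.0015]
[0.0005, 0.0009, 0.0179, -0.0015]
[0.0005, 0.0009, 0.0219, -0.0015]
[0.0005, 0.0009, 0.0249, -0.0015]
```

Press slowly, checking the force.

Request:
{"method": "jog_arm", "body": {
  "steps": [
    [0.0005,0.001,0.005,0,0],
    [0.0005,0.001,0.01,0,0],
    [0.0005,0.001,0.013,0,0],
    [0.0005,0.001,0.015,0,0],
    [0.0005,0.001,0.017,0,0],
    [0.0005,0.001,0.019,0,0],
    [0.0005,0.001,0.02,0,0],
    [0.0005,0.001,0.02,0,0]
  ]
}}

```text
time_s: 13.0
tcp_pos: [0.6293, 0.0605, 0.1104]
eef_rot: [[0.002, 1.0, 0.0], [1.0, -0.002, 0.0], [0.0, 0.0, -1.0]]
ft_force: [-1.0, 0.1, 3.9]
finger_gap: -0.002
```

Request:
{"method": "jog_arm", "body": {
  "steps": [
    [0,0,0.001,0,0],
    [0,0,0.002,0,0],
    [0,0,0.003,0,0],
    [0,0,0.004,0,0],
    [0,0,0.0045,0,0],
    [0,0,0.005,0,0],
    [0,0,0.005,0,0],
    [0,0,0.005,0,0]
  ]
}}

```text
time_s: 14.0
tcp_pos: [0.6293, 0.0605, 0.1078]
eef_rot: [[0.002, 1.0, 0.001], [1.0, -0.002, -0.0], [-0.0, 0.001, -1.0]]
ft_force: [-7.7, 0.3, 20.1]
finger_gap: 0.001
```

It has bottomed out: 20 N, with the TCP held at 0.1078, about 6 mm below first contact. I release and withdraw.

```bash
python3 - <<'E'
from h import *
a=cv2.imread('pics/scene6.png'); b=cams.read_camera('scene')[:,:,::-1]; 
cv2.imwrite('pics/m7.png',np.hstack([cv2.resize(x[230:340,320:460],None,fx=2.8,fy=2.8) for x in (a,b)]))
E
```

```text
(no output)
```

View pics/m7.png

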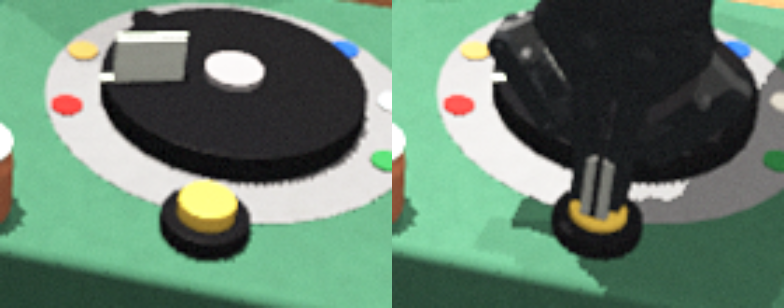

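Request:
{"method": "jog_arm", "body": {
  "steps": [
    [0,0,-0.003,0,0],
    [0,0,-0.008,0,0],
    [0,0,-0.015,0,0],
    [0,0,-0.04,0,0],
    [0,0,-0.08,0,0],
    [0,0,-0.12,0,0],
    [0,0,-0.14,0,0],
    [0,0,-0.14,0,0]
  ]
}}

```text
time_s: 15.05
tcp_pos: [0.6305, 0.0605, 0.2468]
eef_rot: [[0.002, 1.0, 0.004], [1.0, -0.002, -0.0], [-0.0, 0.004, -1.0]]
ft_force: [-0.4, 0.2, 0.3]
finger_gap: -0.003
```

Request:
{"method": "jog_arm", "body": {
  "steps": [
    [0,-0.04,0,0,0],
    [0,-0.08,0,0,0],
    [0,-0.12,0,0,0],
    [0,-0.16,0,0,0],
    [0,-0.2,0,0,0],
    [0,-0.24,0,0,0],
    [0,-0.28,0,0,0],
    [0,-0.28,0,0,0]
  ]
}}

```text
time_s: 16.05
tcp_pos: [0.3459, 0.0612, 0.2438]
eef_rot: [[0.002, 1.0, -0.004], [1.0, -0.002, 0.0], [0.0, -0.004, -1.0]]
ft_force: [1.0, -0.7, 0.2]
finger_gap: -0.006
```

```bash
python3 - <<'E'
from h import *
s=env.state(); print(s['time_s'],s['tcp_pos'],s['ft_force'])
im=cams.read_camera('top')[:,:,::-1].copy(); cv2.imwrite('pics/top8.png',im); print(ptr(im,260,250))
a=cams.read_camera('scene')[:,:,::-1]
cv2.imwrite('pics/m8.png',np.hstack([cv2.resize(im[130:390,90:460],(400,281)),cv2.resize(a[180:390,220:520],(400,281))]))
E
```

```text
16.05 [0.34587151 0.06120149 0.24377052] [ 0.95636358 -0.68954541  0.20572772]
(array([259.96153846, 250.19230769]), array([ 3,  4,  7,  6, 26], dtype=int32), np.float64(0.0738638992496359), np.float64(298.1957599992129))
```

View pics/m8.png

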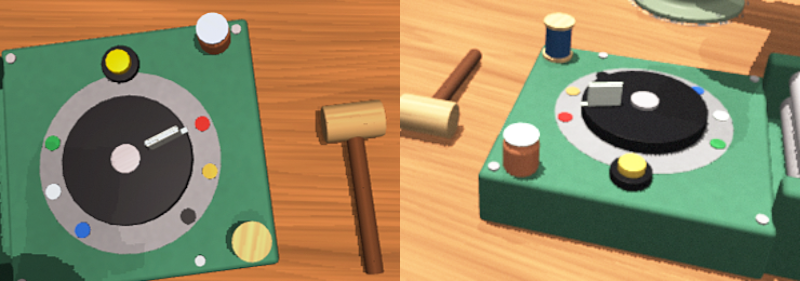

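Pressed, the button sat in its housing; now it is up again. The spool, tin and mallet are where they were, and the pointer measures 298.2°. Before handing in I cross-check the angle in the scene camera.

```bash
python3 - <<'E'
from h import *
im=cams.read_camera('scene')[:,:,::-1]
# line-end patch near (320+105/2.8, 230+77/2.8), red dot near (320+67/2.8,230+104/2.8)
w=im[250:266,350:372].min(2); n,L,st,ce=cv2.connectedComponentsWithStats((w>200).astype(np.uint8))
for k in range(1,n):
    uv=ce[k]+[350,250]; p=ray('scene',uv,.088)[:2]-c; print(uv,st[k],np.hypot(*p),np.degrees(np.arctan2(p[1],p[0]))%360)
h=cv2.inRange(cv2.cvtColor(im.copy(),cv2.COLOR_BGR2HSV)[255:280,332:356],(0,150,120),(8,255,255)); M=cv2.moments(h,True)
uv=np.array([M['m10']/M['m00']+332,M['m01']/M['m00']+255]); p=ray('scene',uv,.0715)[:2]-c; print('red',uv,np.hypot(*p),np.degrees(np.arctan2(p[1],p[0]))%360)
E
```

```text
[353.33009709 257.9223301 ] [  0   0  11  16 103] 0.07943514551172011 298.2116527472403
red [343.34545455 266.96363636] 0.09476212560441251 298.9161330416503
```

```bash
python3 -c "
from station import env
print(env.close_job(), env.state()['time_s'])"
```

```text
the job is handed in; nothing more can be done
the job is handed in; nothing more can be done
```

The selector now points at the red dot, the set button has been pressed fully down and is back up, and I have handed the job in. It took about 16 s of robot time out of the 54 s allowed.

- **Selector:** I pushed the tab anticlockwise with the shut fingertips and did not grip it. After the press, the top camera put the pointer at 298.2° against 298.7° for the red dot. That is about 0.5° short, or 0.9 mm at the dot.
- **Second check on the angle:** the scene camera gave about 298.2° against 298.9°, but its white patch probably included some of the surrounding ring, so I count it only as rough agreement. The trained networks' readings of tab and pointer were scattered, from 294° to 299°. I relied on the pixel measurements instead.
- **Button:** I pressed it to its stop at 20 N, about 6 mm below first contact, and the picture showed it sunk in its housing. The last pictures show it up again and the arm clear.
- **Spool, tin and mallet:** by eye in the last pictures, all three are where they started; I did not measure their positions again.

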